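# Press the wide locating pin home in the drilling jig

### The job

Before the next hole is drilled, the round plate must be locked: with the fingertips, gently press down the locating pin with the wide flat head until the head rests fully on its collar, then withdraw. Do not grip or pull the pin up; leave the other three pins standing as they are, and do not disturb the brass spacer on the plate or the parts tray and clamp beside the jig.

Things in the scene. Friction and masses are not known exactly. Their poses are not given: they have to be found in the camera images.
- jig: Fixed drilling jig: wooden board 300 x 300 x 18 mm under a round aluminium plate 250 mm across, its top 30 mm above the bench. Origin on the bench under the plate's centre, z up. Four dark steel pins, in varying order, stand at x, y = +-52 mm in its frame, each in a bright collar 26 mm across, 4 mm high. Bolt heads 5 mm high lie near the rim.
- wide_pin: The pin to press: dark steel, with a flat round head 36 mm across and 7 mm thick, by far the widest. Origin at the centre of the head's top, z up. It slides straight down or up. At the start the head is 12 to 16 mm above its collar (top 53 to 57 mm above the bench). 4 to 5 N moves it; no spring, it stays where left. Home, at a firm stop on the collar, its top is 41 mm above the bench.
- domed_pin: Leave alone: dark steel pin with a domed head 20 mm across and 14 mm high. Origin at the top of the head. Stands 12 to 16 mm clear of its collar at the start, in any of the four places.
- square_pin: Leave alone: dark steel pin with a square head 18 x 18 mm and 12 mm high. Origin at the centre of the top of the head. Stands 12 to 16 mm clear of its collar at the start, in any of the four places.
- slim_pin: Leave alone: dark steel pin with a tall slim round head 15 mm across and 24 mm high, the tallest (top up to 74 mm above the bench). Origin at the centre of the top of the head. Stands 12 to 16 mm clear of its collar at the start, in any of the four places.
- spacer: Leave alone: loose brass cylinder 18 mm across and 22 mm high, standing upright near the middle of the plate. Origin at the centre of its underside.
- tray: Leave alone: open grey parts tray, 120 x 100 x 30 mm, with brass fittings, on the bench to the right (-y side) of the board. Origin at the centre of its underside.
- clamp: Leave alone: steel locking C-clamp, about 230 mm long and 18 mm thick, lying flat on the bench to the left (+y side) of the board. Origin under the middle of the clamp.

How it is judged:
By the outcome, as a careful person would: the job done as asked, in the order asked, and still so for the second after the job is handed in, with the robot touching nothing.
It also fails if it takes over 29 s, if anything falls off the work surface, if the arm or the gripper's body presses on something with over 40 N, if the wrist force passes 120 N, or if a joint passes its speed limit or range.

### The arm

A 7-joint arm with a two-finger parallel gripper is mounted at the origin on the work surface. World frame = base frame: x ahead of the robot, y to its left, z up, the work surface at z = 0. Lengths are in mm, angles in rad, forces in N, time in s.
With the tool pointing down it reaches from about 400 to 850 mm from the base axis. Payload 10.4 kg.
Tool frame: the origin (TCP) lies between the finger pads; the fingertips stand 22 mm ahead of it and the grasp point (between the pads) lies 3 mm ahead of it; z points along the fingers, y is the line along which they close (so a half turn about z gives the same grasp; the last joint's range is limited). The gripper opens to 87 mm and grips with 3 to 60 N. Pads are 19 mm wide; open, the fingers measure 117 mm over their backs; the gripper's body (75 mm by 190 mm) begins 51 mm behind the grasp point.
Start: joints at [1.131, 0.332, -0.065, 1.46, 0.022, 1.35, -0.088], TCP at [253.045, -571.505, 244.576] pointing down, gripper open.
Joint ranges: [-2.6, 2.6], [-0.5, 2.12], [-1.47, 1.34], [0.16, 2.42], [-1.27, 4.41], [0.06, 2.06], [-2.6, 2.6]. Speed limits (rad/s): [2.22, 2.22, 2.79, 2.79, 3.14, 3.14, 3.14].

### API

Orientations are given as a unit quaternion [x, y, z, w].
In Python, from station import env, vision gives the robot as it stands.
- The arm moves only by the tool move_arm, never from a script. Its argument "rows" is a list that holds one entry, the list of rows, each a list of 4 numbers: the shift along the tool's x, y, z in m, then the turn about the tool's z in rad. A call has exactly 10 rows; each row shifts and turns the commanded pose from where the row before left it, along the tool's axes as they then stand; what a row does not reach is not made up. A row lasts 1/12 s, in which the tool goes at most 41.7 mm and 7.16 degrees, less where a joint would pass 70% of its speed; a pose out of reach is approached as far as the arm can. A call with a gripper value outside its range is refused whole. "gripper" is the opening, from 0 (shut) to 1 (fully open), set as the call begins (left out, the last holds). The fingers move at their own pace and stop on an object; the grip force is fixed at half the most. Time passes only in rows, so rows that do not move let the fingers close, or fill a call up. It gives the time, the measured TCP pose, the force, the opening and the grip force at its end, in the units of the state.
- env.observe(): the state, without advancing time (a new reading comes with each control period).
- vision.capture(name): name is "side" or "top" or "wrist"; returns a dict with "pixels" (480x640x3 uint8, blue, green, red), "range_z" (480x640 float32, mm along the optical axis (not along the pixel's ray), 0 where there is no reading), "K" (3x3 intrinsics, pixels), "dist_coeffs" ([k1, k2, p1, p2, k3] as OpenCV has them; the pictures are not rectified), "R" (3x3) and "t" (3): a world point X has camera coordinates R X + t; the wrist camera has in their place "hand_eye" (4x4, takes a point from camera to tool coordinates, whose origin is the TCP and whose axes are the flange's). Camera axes: x right, y down, z forward; pixel columns grow to the right and rows downward; lengths in mm; the calibration is good to about 2 mm. A picture is of the moment at which its call begins: read the wrist's pose just before it.
- env.hand_in(): hands the job in; it is judged then, once.
The state is a dict: "time_s": time; "qpos": joint angles; "qd": joint speeds; "tau": joint torques, N m; "position": TCP position; "ee_rot": TCP orientation; "contact_force": force on the tool from outside, world axes, zero at the start; "wrist_torque": the same for the moment, N m; "opening": finger opening in mm; "grip_force": force on a finger pad.
Only numpy, scipy, OpenCV 4.12 (cv2) and the standard library are available. Lean on these libraries where they do the work, as an engineer would, in place of code of your own. Each camera call takes 0.05 s, during which the arm holds its last target. There are 200 camera calls.

## Working session

There is one attempt and no reset: what is moved stays moved. The work goes in short steps, Python scripts to look and compute and a tool call to move; the robot and the scene stay as the last step left them, time stands still between calls to the robot, and variables do not carry over. Pictures are saved under pics/ and viewed, at most 10 in all, crops included, and the job is handed in when it is done.

Besides the shell and the picture viewer there is one more tool, called after "Emit:" as name(argument=value, ...) on one line, values as JSON. move_arm: Moves the arm, as the interface text tells. Its arguments: {"type":"object","properties":{"rows":{"type":"array","items":{"type":"array","items":{"type":"array","items":{"type":"number"}}}},"gripper":{"type":"number"}},"required":["rows"]}

```bash
mkdir -p pics; cat > h.py <<'E'
import numpy as np,cv2
from station import env,vision
def cap(n):
    return vision.capture(n)
def world(c,uv):  # pixel + depth -> world
    uv=np.array(uv,float).reshape(-1,2)
    n=cv2.undistortPoints(uv.reshape(-1,1,2),np.array(c['K']),np.array(c['dist_coeffs'])).reshape(-1,2)
    z=np.array([c['range_z'][int(v),int(u)] for u,v in uv])
    P=np.c_[n*z[:,None],z]
    return (P-np.array(c['t']))@np.array(c['R'])
def plane(c,uv,h):
    uv=np.array(uv,float).reshape(-1,2)
    n=cv2.undistortPoints(uv.reshape(-1,1,2),np.array(c['K']),np.array(c['dist_coeffs'])).reshape(-1,2)
    R=np.array(c['R']);o=-R.T@np.array(c['t']);d=np.c_[n,np.ones(len(n))]@R
    return o+d*((h-o[2])/d[:,2])[:,None]
E
python3 - <<'E'
from h import *
import pickle
s=env.observe();print({k:np.round(v,3).tolist() for k,v in s.items()})
for n in('top','side'):
    c=cap(n);pickle.dump(c,open(n+'.pkl','wb'));cv2.imwrite(f'pics/{n}0.png',c['pixels'])
    print(n,-np.array(c['R']).T@np.array(c['t']))
E
```

```text
{'time_s': 0.0, 'qpos': [1.131, 0.333, -0.065, 1.461, 0.022, 1.35, -0.089], 'qd': [0.0, 0.001, 0.001, -0.0, -0.002, 0.001, 0.0], 'tau': [-0.0, -62.326, 0.024, -38.991, -0.061, 0.04, 0.0], 'position': [252.891, -571.167, 243.736], 'ee_rot': [0.978, 0.207, -0.0, -0.001], 'contact_force': [-0.076, 0.95, -0.035], 'wrist_torque': [-0.022, 0.037, -0.03], 'grip_force': 0.0, 'opening': 87.192}
top [ 384.06293744   47.92838712 1146.4492649 ]
side [200.68771494 681.47368685 788.32639961]
```

View pics/top0.png

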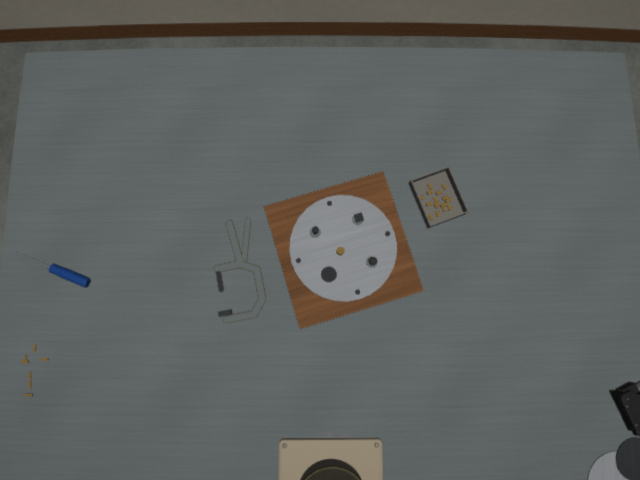

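View pics/side0.png

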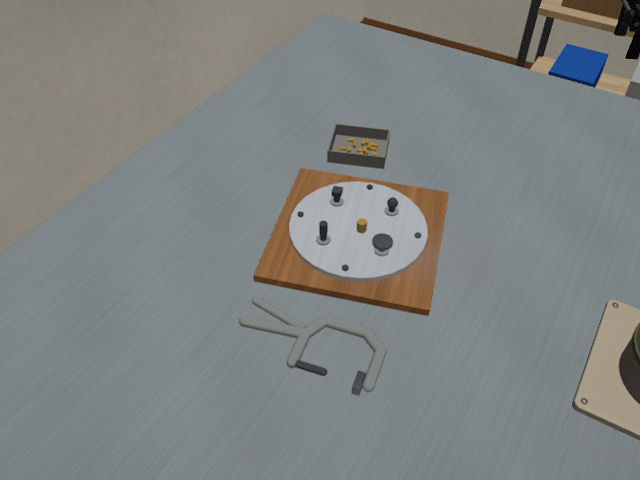

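The top view shows the wide pin at about (329,274), the slim pin at (315,231), the square pin at (358,218), the domed pin at (372,262) and the spacer at (340,251). In the side view the wide head is at about (382,242).

```bash
python3 - <<'E'
from h import *
import pickle
def ray(c,uv):
    a=plane(c,uv,0)[0];b=plane(c,uv,100)[0];return a,(b-a)/np.linalg.norm(b-a)
C={n:pickle.load(open(n+'.pkl','rb')) for n in('top','side')}
ctr={}
for n,win in(('top',(310,258,348,292)),('side',(366,230,398,256))):
    c=C[n];g=cv2.cvtColor(c['pixels'],cv2.COLOR_BGR2GRAY);x0,y0,x1,y1=win
    m=np.zeros_like(g);m[y0:y1,x0:x1]=(g[y0:y1,x0:x1]<80)*255
    k=max(cv2.findContours(m,cv2.RETR_EXTERNAL,cv2.CHAIN_APPROX_NONE)[0],key=cv2.contourArea)
    e=cv2.fitEllipse(k);ctr[n]=e[0];print(n,e,cv2.boundingRect(k))
    print('depth pt',world(c,[e[0]]),'h55',plane(c,[e[0]],55))
    ys,xs=np.nonzero(m);W=world(c,np.c_[xs,ys]);print('z pct',np.percentile(W[:,2],[10,50,90]),'med xy',np.median(W,0))
a,d=ray(C['top'],[ctr['top']]);b,f=ray(C['side'],[ctr['side']])
s=np.linalg.lstsq(np.c_[d,-f],b-a,rcond=None)[0];print('tri',a+d*s[0],b+f*s[1])
c=C['top']
for nm,uv,h in(('slim',(315,231),70),('sq',(358,218),57),('dome',(372,262),59),('spacer',(340,251),52),('platec',(343.5,248),30),('plate',(343,225),30)):
    print(nm,plane(c,[uv],h).round(1),world(c,[uv]).round(1))
v=plane(C['top'],[(329,274)],55)-plane(C['top'],[(358,218)],57);print('diag',np.linalg.norm(v[0,:2]))
E
```

```text
top ((328.2439880371094, 273.86761474609375), (14.140329360961914, 14.1686429977417), 78.24591064453125) (321, 267, 15, 15)
depth pt [[480.30395976   3.63276134  54.17084095]] h55 [[480.23090227   3.66638657  55.        ]]
z pct [53.65708189 56.11488812 58.4543366 ] med xy [479.88523623   4.17464175  56.11488812]
side ((381.96856689453125, 241.73159790039062), (16.12995719909668, 18.5772647857666), 98.45503997802734) (373, 234, 19, 17)
depth pt [[478.87126802   9.6238352   55.91990846]] h55 [[479.22066881   8.77998637  55.        ]]
z pct [52.2448972  54.4444991  56.12758615] med xy [480.38677608   7.98332765  54.4444991 ]
tri [480.72834995   3.43743269  49.35426443] [481.34749184   3.64342914  49.40046337]
slim [[575.1  33.   70. ]] [[574.6  33.1  72.9]]
sq [[607.2 -65.3  57. ]] [[606.4 -64.9  60.8]]
dome [[506.1 -94.5  59. ]] [[506.1 -94.5  59.2]]
spacer [[532.2 -23.5  52. ]] [[531.9 -23.4  53.8]]
platec [[542.1 -33.2  30. ]] [[539.1 -31.6  51.8]]
plate [[596.2 -32.8  30. ]] [[596.8 -33.   27.1]]
diag 143.96213983639248
```

Emit:
move_arm(rows=[[[0.01,-0.01,0,0],[0.022,-0.022,0,0],[0.022,-0.022,0,0],[0.022,-0.022,0,0],[0.022,-0.022,0,0],[0.022,-0.022,0,0],[0.022,-0.022,0,0],[0.022,-0.022,0,0],[0.022,-0.022,0,0],[0.022,-0.022,0,0]]], gripper=0)

```text
time_s: 0.93
position: [359.1, -295.5, 244.3]
ee_rot: [0.978, 0.207, -0.0, -0.0]
contact_force: [0.7, 0.6, -0.3]
opening: 28.2
grip_force: 0.0
```

Emit:
move_arm(rows=[[[0.022,-0.022,0,0],[0.022,-0.022,0,0],[0.022,-0.022,0,0],[0.022,-0.022,0,0],[0.022,-0.022,0,0],[0.022,-0.022,0,0],[0.022,-0.022,0,0],[0.02,-0.02,0,0],[0.01,-0.01,0,0],[0,0,0,0]]])

```text
time_s: 1.77
position: [453.4, -50.8, 244.5]
ee_rot: [0.978, 0.209, 0.0, -0.0]
contact_force: [-0.1, -0.0, -0.0]
opening: 0.5
grip_force: 0.0
```

```bash
cat >> h.py <<'E'
from scipy.spatial.transform import Rotation as Ro
def wrist():
    s=env.observe();c=vision.capture('wrist')
    T=np.eye(4);T[:3,:3]=Ro.from_quat(s['ee_rot']).as_matrix();T[:3,3]=s['position']
    W=np.linalg.inv(T@np.array(c['hand_eye']));c['R'],c['t']=W[:3,:3],W[:3,3];return s,c
E
python3 - <<'E'
from h import *
s,c=wrist();cv2.imwrite('pics/w0.png',c['pixels'])
R=Ro.from_quat(s['ee_rot']).as_matrix();print(s['position'],(R.T@(np.array([480.2,4,244])-s['position'])).round(1))
print(cv2.projectPoints(np.array([[480.2,4,55.]]),c['R'],c['t'],np.array(c['K']),np.array(c['dist_coeffs']))[0])
import pickle;pickle.dump(c,open('w.pkl','wb'))
E
```

```text
[453.4402924  -50.81698747 244.46282337] [ 46.9 -39.    0.5]
[[[274.53020193 170.28862678]]]
```

View pics/w0.png

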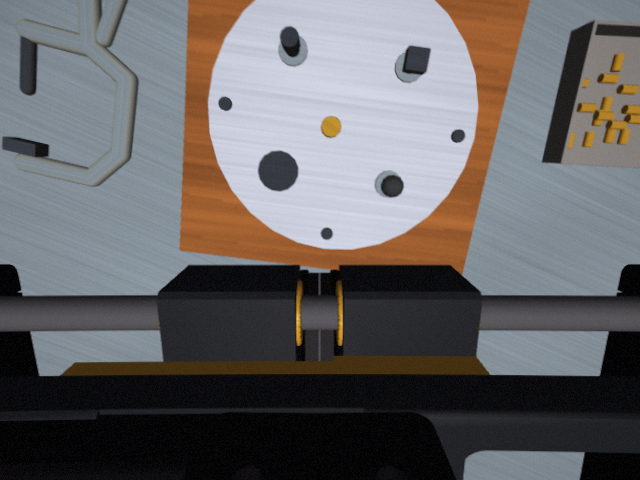

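The wrist view shows the wide head at about (278,171), 3 px from where the top camera predicts it. The closed fingers lie below it in the picture.

```bash
python3 - <<'E'
from h import *
import pickle
c=pickle.load(open('w.pkl','rb'))
g=cv2.cvtColor(c['pixels'],cv2.COLOR_BGR2GRAY);m=np.zeros_like(g);m[140:200,250:310]=(g[140:200,250:310]<100)*255
k=max(cv2.findContours(m,cv2.RETR_EXTERNAL,cv2.CHAIN_APPROX_NONE)[0],key=cv2.contourArea);e=cv2.fitEllipse(k);print(e)
p=plane(c,[e[0]],55)[0];ys,xs=np.nonzero(m);print(p,np.median(world(c,np.c_[xs,ys]),0))
s=env.observe();R=Ro.from_quat(s['ee_rot']).as_matrix()
q=(p+[480.2,4,55])/2
for a in(p,q):print('shift to tip contact',(R.T@(a-s['position'])-[0,0,22]).round(1))
E
```

```text
((277.81048583984375, 170.50469970703125), (38.09191131591797, 38.6556396484375), 154.9088134765625)
[481.22547745   1.2600921   55.        ] [481.43722052   1.11968825  56.28116045]
shift to tip contact [ 48.1 -37.9 167.3]
shift to tip contact [ 48.1 -39.4 167.3]
```

Emit:
move_arm(rows=[[[0.008,-0.0065,0,0],[0.01,-0.008,0.01,0],[0.01,-0.008,0.02,0],[0.01,-0.008,0.025,0],[0.01,-0.008,0.025,0],[0,0,0.025,0],[0,0,0.02,0],[0,0,0.015,0],[0,0,0.005,0],[0,0,0,0]]])

```text
time_s: 2.65
position: [480.1, -0.9, 98.4]
ee_rot: [0.978, 0.206, -0.001, -0.0]
contact_force: [-1.3, 0.3, 0.4]
opening: 0.6
grip_force: 0.0
```

```bash
python3 - <<'E'
from h import *
P=[];
for n in range(3):
    c=cap('side');s=env.observe();P.append(np.r_[s['position'],s['contact_force']])
print(np.mean(P,0).round(2),np.std(P,0).round(2))
cv2.imwrite('pics/s1.png',cv2.resize(c['pixels'][130:330,250:500],None,fx=3,fy=3))
E
```

```text
[ 4.8135e+02 -4.3000e-01  1.0012e+02  2.7000e-01 -1.0000e-01  5.0000e-01] [0.35 0.14 0.43 0.11 0.47 0.33]
```

View pics/s1.png

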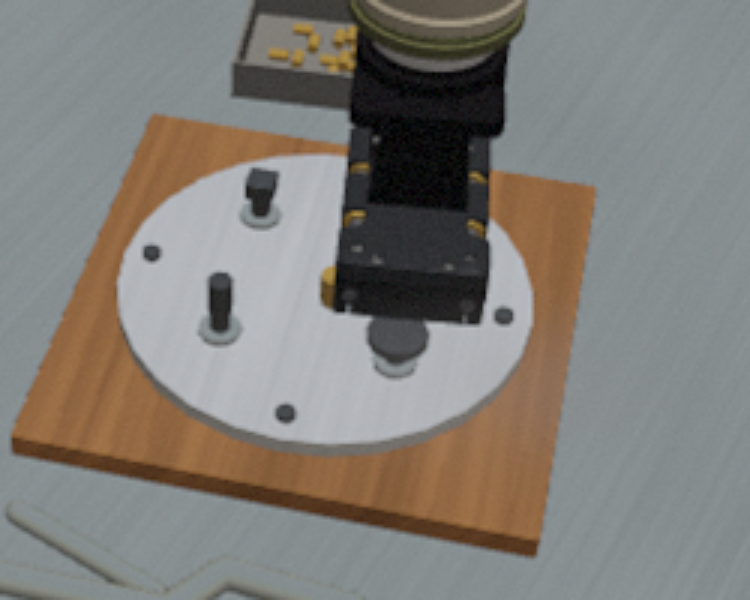

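The crop shows the hand over the wide head, which is at about (398,340). The fingers are clear, and the slim and square pins and the spacer are standing.

Emit:
move_arm(rows=[[[0.001,-0.003,0.002,0],[0,0,0.003,0],[0,0,0.003,0],[0,0,0.003,0],[0,0,0.003,0],[0,0,0.002,0],[0,0,0.001,0],[0,0,0.001,0],[0,0,0,0],[0,0,0,0]]])

```text
time_s: 3.63
position: [480.8, 3.4, 81.6]
ee_rot: [0.978, 0.207, 0.0, 0.0]
contact_force: [1.0, -0.7, -0.5]
opening: 0.5
grip_force: 0.0
```

Emit:
move_arm(rows=[[[0,0,0.001,0],[0,0,0.001,0],[0,0,0.001,0],[0,0,0.001,0],[0,0,0.001,0],[0,0,0.001,0],[0,0,0.001,0],[0,0,0.001,0],[0,0,0.001,0],[0,0,0.001,0]]])

```text
time_s: 4.47
position: [480.9, 3.4, 71.5]
ee_rot: [0.978, 0.207, 0.0, 0.0]
contact_force: [-0.5, -1.0, 4.3]
opening: 0.3
grip_force: 1.7
```

Emit:
move_arm(rows=[[[0,0,0.001,0],[0,0,0.001,0],[0,0,0.001,0],[0,0,0.001,0],[0,0,0.001,0],[0,0,0.0005,0],[0,0,0.0005,0],[0,0,0.0005,0],[0,0,0.0005,0],[0,0,0,0]]])

```text
time_s: 5.3
position: [480.9, 3.4, 64.5]
ee_rot: [0.978, 0.207, 0.0, 0.0]
contact_force: [-0.0, -0.5, 1.2]
opening: 0.3
grip_force: 0.9
```

Emit:
move_arm(rows=[[[0,0,0.0005,0],[0,0,0.0005,0],[0,0,0,0],[0,0,0,0],[0,0,0,0],[0,0,0,0],[0,0,0,0],[0,0,0,0],[0,0,0,0],[0,0,0,0]]])

```text
time_s: 6.13
position: [480.8, 3.4, 63.5]
ee_rot: [0.978, 0.207, -0.0, 0.0]
contact_force: [-0.0, -0.1, 0.9]
opening: 0.9
grip_force: 0.6
```

Emit:
move_arm(rows=[[[0,0,0.0005,0],[0,0,0,0],[0,0,0.0005,0],[0,0,0,0],[0,0,0,0],[0,0,0,0],[0,0,0,0],[0,0,0,0],[0,0,0,0],[0,0,0,0]]])

```text
time_s: 6.97
position: [480.8, 3.4, 63.3]
ee_rot: [0.978, 0.207, -0.0, 0.0]
contact_force: [-5.3, -0.2, 13.8]
opening: 0.4
grip_force: 7.1
```

Emit:
move_arm(rows=[[[0,0,-0.001,0],[0,0,-0.002,0],[0,0,-0.005,0],[0,0,-0.01,0],[0,0,-0.02,0],[0,0,-0.025,0],[0,0,-0.025,0],[0,0,-0.025,0],[0,0,-0.02,0],[0,0,-0.01,0]]])

```text
time_s: 7.8
position: [481.7, 3.7, 208.8]
ee_rot: [0.978, 0.207, 0.002, 0.001]
contact_force: [0.8, 0.4, 0.4]
opening: 0.5
grip_force: 0.0
```

Emit:
move_arm(rows=[[[-0.01,0.01,-0.01,0],[-0.02,0.02,0,0],[-0.02,0.02,0,0],[-0.02,0.02,0,0],[-0.02,0.02,0,0],[-0.02,0.02,0,0],[-0.02,0.02,0,0],[-0.02,0.02,0,0],[-0.01,0.01,0,0],[0,0,0,0]]])

```text
time_s: 8.63
position: [397.5, -210.6, 215.2]
ee_rot: [0.979, 0.204, -0.0, -0.0]
contact_force: [0.5, -0.9, -1.1]
opening: 0.6
grip_force: 0.0
```

```bash
python3 - <<'E'
from h import *
c=cap('side');cv2.imwrite('pics/s2.png',cv2.resize(c['pixels'][130:330,250:500],None,fx=3,fy=3))
g=cv2.cvtColor(c['pixels'],cv2.COLOR_BGR2GRAY);m=np.zeros_like(g);m[230:262,366:398]=(g[230:262,366:398]<80)*255
ys,xs=np.nonzero(m);print(np.median(world(c,np.c_[xs,ys]),0),env.observe()['time_s'])
k=max(cv2.findContours(m,cv2.RETR_EXTERNAL,cv2.CHAIN_APPROX_NONE)[0],key=cv2.contourArea);print(cv2.fitEllipse(k))
print(cv2.projectPoints(np.array([[480.6,3.5,z] for z in(41.,43.,55.)]),c['R'],c['t'],np.array(c['K']),np.array(c['dist_coeffs']))[0])
E
```

```text
[483.26321238   9.75825841  38.72348696] 8.6833
((381.823974609375, 247.70176696777344), (13.77985954284668, 17.97703742980957), 97.1311264038086)
[[[382.02025377 245.26776856]]

 [[382.10970365 244.45582215]]

 [[382.6514682  239.53717616]]]
```

View pics/s2.png

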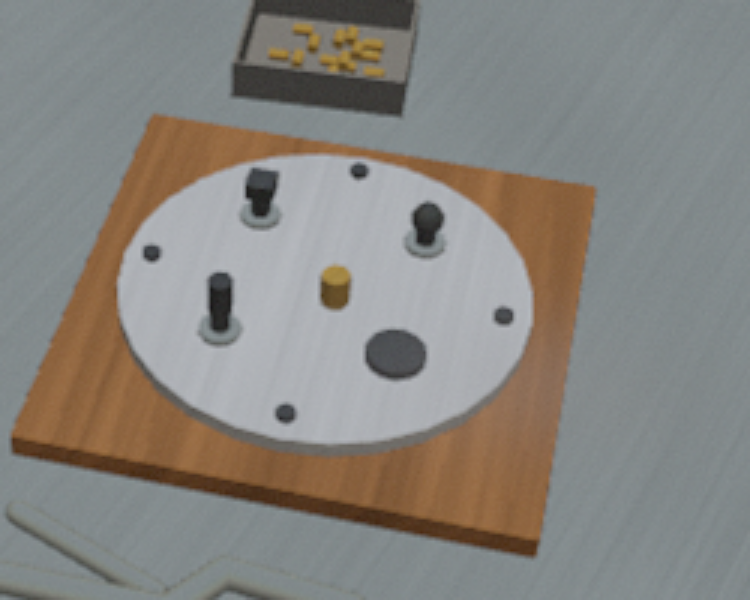

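The wide head at about (396,354) now sits down on its collar. The other three pins and the spacer are standing undisturbed, and the hand is clear.

```bash
python3 -c "
from station import env
print(env.hand_in())"
```

```text
the job is handed in; nothing more can be done
None
```

The wide-headed pin is pressed down to the firm stop on its collar (13.8 N at the stop). The arm is withdrawn, the final picture shows the other three pins, spacer and tray in place, and the job was handed in at about 8.7 s.

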